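# Cap the brush tube without jamming it

### The job

The brush tube lies open on its wooden rack with the brushes sticking out of its tapered neck. Gently push the loose cap along the two rails until it covers the brushes and about half the length of the tapered neck, then stop well before it wedges tight, and leave it lying there loose on the rails. The cap is thin-walled: do not grip it or shove it hard, and leave the other things on the table where they are.

Things in the scene. Friction and masses are not known exactly. Their poses are not given: they have to be found in the camera images.
- tube: Brush tube fixed in the rack, lying level: grey cylinder 72 mm across, 100 mm long, then a bare-metal tapered neck 80 mm long, 70 mm across at the grey body, 40 mm at its free end. Origin: centre of the neck's free end, 66 mm above the table. Its y axis points along the tube towards the cap, z up: neck at y -80 to 0 mm, brushes stick out to y +30 mm, within 16 mm of the axis.
- cap_mouth (a point): Centre of the cap's open mouth, facing the neck. The mouth is 64 mm wide inside, so in line it would wedge on the taper about 60 mm past the neck's free end. Cap and tube pressing on each other with more than 4 N counts as jammed.
- cap_end (a point): Centre of the outside of the cap's flat closed end, on its axis, 66 mm above the table; 100 mm from the mouth. At the start it is 25 to 75 mm short of the rack's free end, with nothing behind it.
- rack: Fixed wooden rack: plank 110 by 420 mm, 14 mm thick, and two round rails 16 mm thick along its y axis, 64 mm apart centre to centre, tops 44 mm above the table, that carry the cap. Three cross blocks between the rails, 24 mm high, clear of the cap. Origin: underside centre of the plank, z up, y parallel to the tube's y axis. The tube's origin is at its y -20 mm.
- palette: Bystander: white round paint palette, 170 mm across, 10 mm thick, flat on the table; origin under its centre.
- bottle: Bystander: clear plastic water bottle, 64 mm across, 170 mm tall, standing; origin under its centre.
- cup: Bystander: white ceramic rinsing cup, 80 mm across, 75 mm tall, standing; origin under its centre.
- knife: Bystander: palette knife 200 mm long lying flat on the table.
- cap: Loose cap: grey round plastic sleeve 72 mm outside, 64 mm inside, 100 mm long, closed by a flat 5 mm end, about 0.16 kg, lying on the rails in line with the tube. Origin on its axis half-way along; its y axis points from mouth to closed end. Only friction (1 to 3 N) holds it; it stays where it is left. It dents if the robot presses on it with more than 15 N.
Things that resemble listed ones, but are neither listed nor needed, are in the scene too. What is shaped like the cap but orange or purple is not meant.

How it is judged:
At the end, for the whole second after the job is handed in: The cap lies at rest on the rails, in line with the tube (within 5 to 6 mm at both ends), its mouth 25 to 55 mm past the neck's free end (half of the 80 mm neck, give or take 15 mm), pressing on the tube with less than 1 N (y of cap_mouth in the frame of tube between -0.055 and -0.025 m and x of cap_mouth in the frame of tube between -0.005 and 0.005 m and z of cap_mouth in the frame of tube between -0.005 and 0.005 m and x of cap_end in the frame of tube between -0.006 and 0.006 m and z of cap_end in the frame of tube between -0.006 and 0.006 m and contact force between cap and tube below 1 N and linear speed of cap below 0.01 m/s); the robot touches nothing.
It fails at once if the robot presses on the cap with more than 15 N (gripped, shoved or dented) (contact force between any of the fingers, the arm and cap above 15 N).
It fails at once if the cap is jammed: cap and tube press on each other with more than 4 N (contact force between cap and tube above 4 N).
It fails at once if a bystander is moved more than 30 mm (distance of any of palette, bottle, cup, knife from where it was at the start of the episode above 0.03 m).
It also fails if it takes over 40 s, if anything falls off the work surface, if the arm or the gripper's body presses on something with over 40 N, if the wrist force passes 120 N, or if a joint passes its speed limit or range.

### The arm

A 6-joint arm with a two-finger parallel gripper is mounted at the origin on the work surface. World frame = base frame: x ahead of the robot, y to its left, z up, the work surface at z = 0. Lengths are in m, angles in rad, forces in N, time in s.
With the tool pointing down it reaches from about 0.375 to 0.975 m from the base axis. Payload 3.8 kg.
Tool frame: the origin (TCP) lies midway between the tips of the shut fingers; the grasp point (between the pads) lies 19 mm behind it; z points along the fingers, y is the line along which they close (so a half turn about z gives the same grasp; the last joint's range is limited). The gripper opens to 88 mm and grips with 3 to 60 N. Pads are 18 mm wide; open, the fingers measure 123 mm over their backs; the gripper's body (75 mm by 187 mm) begins 45 mm behind the grasp point.
Start: joints at [-1.158, 0.264, 1.604, -0, 1.274, -0.037], TCP at [0.293, -0.608, 0.239] pointing down, gripper open.
Joint ranges: [-2.63, 2.63], [-0.94, 2.18], [0.31, 2.57], [-1.31, 4.45], [0, 2.66], [-2.55, 2.55]. Speed limits (rad/s): [2.57, 2.57, 3.14, 3.14, 3.14, 3.14].

### API

Orientations are given as a unit quaternion [w, x, y, z].
In Python, from rig import sense, capture, finish_job gives the robot as it stands.
- The arm moves only by the tool step_arm, never from a script. Its argument "motion" is a list of rows, each a list of 7 numbers: the shift along the tool's x, y, z each as a share of 0.5 m, from -1 to 1, then the turn, a rotation vector about the tool's x, y, z each as a share of 90 degrees, from -1 to 1, then the closure, from -1 (fully open) to 1 (shut). A call has 1 to 5 rows; each row is the pose to reach, as a shift and turn from the pose commanded when the call began, along the tool's axes at that moment; what a row does not reach only later rows make up. A row lasts 1/8 s, in which the tool goes at most 62.5 mm and 10.7 degrees, less where a joint would pass 70% of its speed; a pose out of reach is approached as far as the arm can. A call with a number of a shift or a turn outside -1 to 1 is refused whole. A call with a gripper value outside its range is refused whole. The fingers move at their own pace and stop on an object; "squeeze" is the grip in N (left out, the last holds). Time passes only in rows, so rows that repeat a pose let the fingers close. It gives the time, the measured TCP pose, the force, the opening and the grip force at its end, in the units of the state.
- sense(): the state, without advancing time (a new reading comes with each control period).
- capture(name): name is "scene" or "top" or "wrist"; returns a dict with "image" (420x560x3 uint8, red, green, blue), "fx", "fy", "cx", "cy" (pixels), "xyz" and "orientation" of the camera in the world; the wrist camera has in their place "hand_eye" (4x4, takes a point from camera to tool coordinates, whose origin is the TCP and whose axes are the flange's). Camera axes: x right, y down, z forward; pixel columns grow to the right and rows downward; lengths in m; the calibration is good to about 2 mm. A picture is of the moment at which its call begins: read the wrist's pose just before it. There is no depth.
- finish_job(): hands the job in; it is judged then, once.
The state is a dict: "t": time; "joint_positions": joint angles; "qvel": joint speeds; "effort": joint torques, N m; "tool_pos": TCP position; "ee_rot": TCP orientation; "force": force on the tool from outside, world axes, zero at the start; "moment": the same for the moment, N m; "grip_width": finger opening in m; "grasp_force": force on a finger pad.
Only numpy, scipy, OpenCV 4.12 (cv2) and the standard library are available. Lean on these libraries where they do the work, as an engineer would, in place of code of your own. Each camera call takes 0.05 s, during which the arm holds its last target. There are 200 camera calls.

## Working session

There is one attempt and no reset: what is moved stays moved. The work goes in short steps, Python scripts to look and compute and a tool call to move; the robot and the scene stay as the last step left them, time stands still between calls to the robot, and variables do not carry over. Pictures are saved under pics/ and viewed, at most 10 in all, crops included, and the job is handed in when it is done.

Besides the shell and the picture viewer there is one more tool, called after "Call:" as name(argument=value, ...) on one line, values as JSON. step_arm: Moves the arm, as the interface text tells. Its arguments: {"type":"object","properties":{"motion":{"type":"array"},"squeeze":{"type":"number"}},"required":["motion"]}

```bash
mkdir -p pics; python3 - <<'E'
from rig import *
import cv2,pickle
d={}
for n in("scene","top"):
    c=capture(n);d[n]=c;cv2.imwrite(f"pics/{n}0.png",c["image"][:,:,::-1]);print(n,{k:v for k,v in c.items() if k!="image"})
pickle.dump(d,open("d.pkl","wb"))
s=sense();print(s)
E
```

```text
scene {'fx': 417.8064160031175, 'fy': 417.8064160031175, 'cx': 280.043691420356, 'cy': 205.47730375122558, 'xyz': array([ 1.40927818, -0.149535  ,  0.68532079]), 'orientation': array([-0.35455477,  0.66832765,  0.57509967, -0.31127068])}
top {'fx': 402.9513254667116, 'fy': 402.9513254667116, 'cx': 278.5267787322949, 'cy': 213.0914546723311, 'xyz': array([ 0.40269357, -0.01286437,  1.1332768 ]), 'orientation': array([-0.03509961,  0.7105808 , -0.70240701,  0.02161804])}
{'t': 0.1, 'joint_positions': array([-1.15789435e+00,  2.64669257e-01,  1.60521316e+00, -2.01085990e-05,
        1.27372549e+00, -3.68724535e-02]), 'qvel': array([-0.00022772, -0.00228697, -0.00222136,  0.00241841,  0.00219251,
        0.00049935]), 'effort': array([ 2.93529283e-04, -5.03618503e+01, -3.58071363e+01,  7.30114128e-02,
        2.33092991e-02, -5.10282598e-05]), 'tool_pos': array([ 0.2932167 , -0.60727668,  0.2375314 ]), 'ee_rot': array([-9.88074796e-04,  9.74818110e-01,  2.22999184e-01, -1.97776383e-04]), 'force': array([-0.44062991, -0.22252209, -0.55469056]), 'moment': array([-0.00611911,  0.0166102 ,  0.03137508]), 'grasp_force': 0.0, 'grip_width': 0.08851135552417287}
```

View pics/scene0.png

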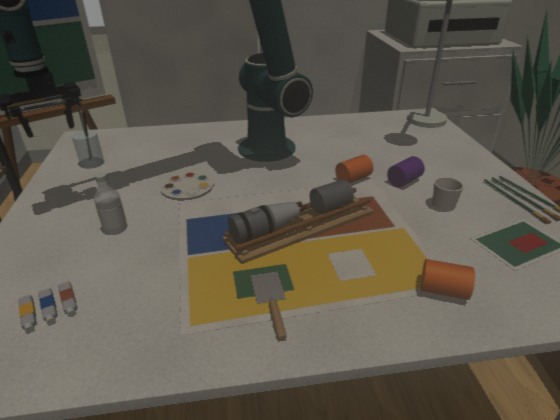

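View pics/top0.png

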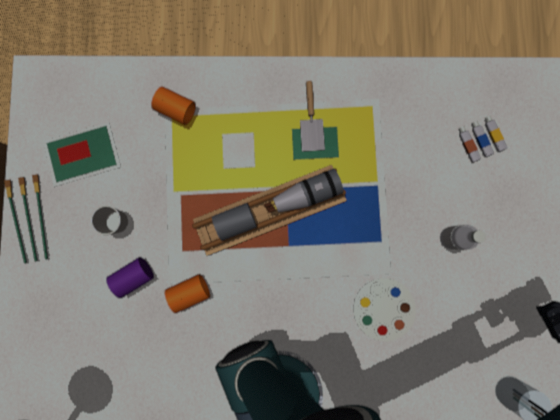

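The top view shows the rack at about (195–345, 165–255): the cap at (213–255, 205–238), the neck at (275–310), and the closed end facing left (+y). I'll zoom in there.

```bash
python3 - <<'E'
import cv2,pickle
d=pickle.load(open("d.pkl","rb"))
i=d["top"]["image"][155:265,185:355,::-1]
cv2.imwrite("pics/crop.png",cv2.resize(cv2.convertScaleAbs(i,alpha=1.5),None,fx=4.7,fy=4.7,interpolation=cv2.INTER_CUBIC))
E
```

```text
(no output)
```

View pics/crop.png

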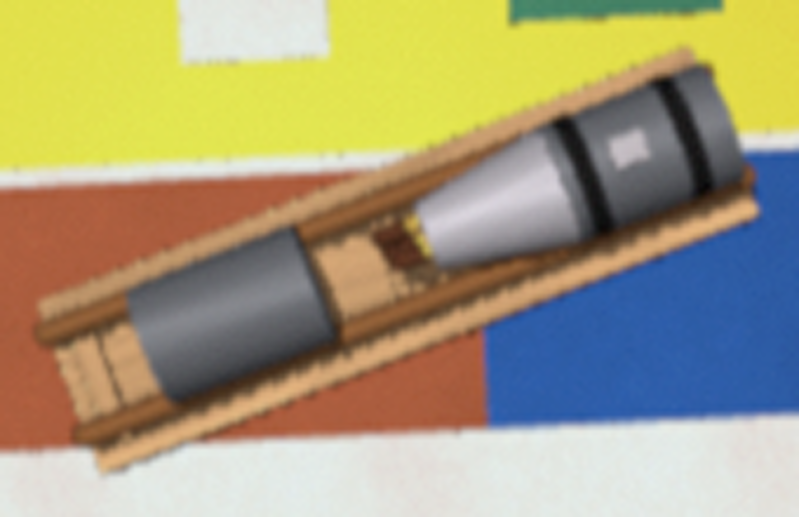

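```bash
cat > h.py <<'E'
import numpy as np,pickle
from scipy.spatial.transform import Rotation as R
def rot(q): return R.from_quat(np.r_[q[1:],q[0]]).as_matrix()
def ray(c,u,v,z,off=0.0):
    d=rot(c["orientation"])@np.array([(u-c["cx"])/c["fx"],(v-c["cy"])/c["fy"],1]);p=c["xyz"]
    return p+d*(z-p[2])/d[2]
E
python3 - <<'E'
from h import *
c=pickle.load(open("d.pkl","rb"))["top"]
f=lambda x,y,z=.066: ray(c,185+(x+.5)/4.7-.5,155+(y+.5)/4.7-.5,z)
P={k:(f(*a)+f(*b))/2 for k,a,b in [("end",(130,290),(178,402)),("mouth",(295,228),(338,335)),("neck",(418,207),(440,268)),("tubeend",(708,65),(748,178))]}
for k in P: print(k,P[k].round(4))
r=[f(40,300,.014),f(103,470,.014),f(688,50,.014),f(758,212,.014)]
print(np.round(r,4)); a=(r[0]+r[1])/2;b=(r[2]+r[3])/2;u=(b-a);L=np.linalg.norm(u);u/=L
print("rack",a,b,L,u, "ang",np.degrees(np.arctan2(u[0],-u[1])))
u2=P["tubeend"]-P["end"];u2/=np.linalg.norm(u2);print("axis",u2,np.degrees(np.arctan2(u2[0],-u2[1])))
n=np.array([u[1],-u[0],0])
for k in P: print(k,(P[k]-P["neck"])@u*1e3,(P[k]-P["neck"])@n*1e3, "rack",(P[k]-(a+b)/2)@u*1e3,(P[k]-(a+b)/2)@n*1e3)
E
```

```text
end [0.4464 0.1701 0.066 ]
mouth [0.484  0.0787 0.066 ]
neck [0.5096 0.0153 0.066 ]
tubeend [ 0.5776 -0.1535  0.066 ]
[[ 0.475   0.2476  0.014 ]
 [ 0.3749  0.2074  0.014 ]
 [ 0.6289 -0.1366  0.014 ]
 [ 0.532  -0.1782  0.014 ]]
rack [0.42495949 0.22749236 0.014     ] [ 0.58045313 -0.1573701   0.014     ] 0.4150872071148869 [ 0.37460475 -0.9271846   0.        ] ang 21.999886198158496
axis [ 0.3756716  -0.92675285  0.        ] 22.06582772067208
end -167.15408340013286 0.6286196890428789 rack -146.2929267779758 1.6342924311892089
mouth -68.37963972087786 0.023465339522869957 rack -47.51848309872081 1.0291380816692015
neck 0.0 0.0 rack 20.861156622157065 1.0056727421463325
tubeend 182.04330878128317 0.22672939170093387 rack 202.90446540344024 1.2324021338472706
```

```bash
cat >> h.py <<'E'
u=np.array([.3755,-.9268,0]);u/=np.linalg.norm(u);ez=np.array([0,0,1.])
NECK=np.array([.5096,.0153,.066]);END=np.array([.4464,.1701,.066])
t=np.radians(5)
z=np.sin(t)*u-np.cos(t)*ez;x=-(np.cos(t)*u+np.sin(t)*ez);RT=np.c_[x,np.cross(z,x),z]
def rel(s,p,Rt=RT):
    R0=rot(s["ee_rot"])
    return np.r_[R0.T@(np.asarray(p)-s["tool_pos"])/.5,R.from_matrix(R0.T@Rt).as_rotvec()/(np.pi/2)].round(4)
E
python3 - <<'E'
from h import *
from rig import *
s=sense()
w=(END-u*.045);print(w)
for p in ([.47,-.25,.26],[w[0],w[1],.26]): print(rel(s,p))
E
```

```text
[0.42950215 0.21180687 0.066     ]
[ 0.6291 -0.4899 -0.0439 -0.0428 -0.0456 -0.958 ]
[ 0.9577 -1.3568 -0.0422 -0.0428 -0.0456 -0.958 ]
```

Call:
step_arm(motion=[[0.12, -0.03, -0.05, -0.01, -0.01, -0.11, 1], [0.24, -0.08, -0.05, -0.01, -0.01, -0.22, 1], [0.35, -0.16, -0.05, -0.02, -0.02, -0.33, 1], [0.45, -0.25, -0.05, -0.02, -0.02, -0.44, 1], [0.53, -0.35, -0.05, -0.03, -0.03, -0.55, 1]], squeeze=5)

```text
t: 0.72
tool_pos: [0.4522, -0.3503, 0.2631]
ee_rot: [0.027, 0.79, 0.613, -0.017]
force: [1.6, 1.0, 0.4]
grip_width: 0.0402
grasp_force: 0.0
```

```bash
python3 - <<'E'
from h import *
from rig import *
s=sense()
w=(END-u*.045);print(s["t"],s["tool_pos"])
print(rel(s,[w[0],w[1],.26]))
E
```

```text
0.725 [ 0.45219171 -0.35030436  0.26311887]
[ 1.0759 -0.3227 -0.0661 -0.0164 -0.012  -0.4044]
```

Call:
step_arm(motion=[[0.12, -0.03, -0.01, 0, 0, -0.11, 1], [0.24, -0.07, -0.015, -0.01, -0.01, -0.22, 1], [0.36, -0.1, -0.02, -0.01, -0.01, -0.32, 1], [0.48, -0.14, -0.025, -0.016, -0.012, -0.4, 1], [0.6, -0.18, -0.03, -0.016, -0.012, -0.404, 1]])

```text
t: 1.35
tool_pos: [0.4398, -0.0387, 0.2583]
ee_rot: [0.036, 0.561, 0.827, -0.024]
force: [1.5, 0.1, -0.4]
grip_width: 0.0006
grasp_force: 0.0
```

```bash
cat > n.py <<'E'
from h import *
from rig import *
import sys
s=sense();w=END-u*.045
print(s["t"],s["tool_pos"],s["force"],"along neck",(s["tool_pos"]-NECK)@u)
print(rel(s,[w[0],w[1],float(sys.argv[1])]))
E
python3 n.py .26
```

```text
1.35 [ 0.43983836 -0.03871874  0.25825809] [ 1.52187535  0.09760784 -0.3878633 ] along neck 0.023869565006962575
[ 4.710e-01  1.664e-01 -4.470e-02 -3.000e-04  0.000e+00 -3.500e-03]
```

Call:
step_arm(motion=[[0.12, 0.04, -0.01, 0, 0, -0.003, 1], [0.24, 0.08, -0.02, 0, 0, -0.003, 1], [0.36, 0.12, -0.03, 0, 0, -0.003, 1], [0.47, 0.166, -0.045, 0, 0, -0.003, 1], [0.471, 0.166, -0.045, 0, 0, -0.003, 1]])

```text
t: 1.98
tool_pos: [0.4296, 0.2136, 0.2601]
ee_rot: [0.036, 0.556, 0.83, -0.024]
force: [-0.9, -0.7, -0.2]
grip_width: 0.0003
grasp_force: 0.0
```

```bash
python3 n.py .12; python3 n.py .056
```

```text
1.975 [0.42964768 0.21363231 0.26011197] [-0.86404628 -0.7164993  -0.16293311] along neck -0.2138409187753726
[ 0.0209 -0.0014  0.2795 -0.0003 -0.0005  0.003 ]
1.975 [0.42964768 0.21363231 0.26011197] [-0.86404628 -0.7164993  -0.16293311] along neck -0.2138409187753726
[ 3.20e-02 -1.30e-03  4.07e-01 -3.00e-04 -5.00e-04  3.00e-03]
```

Call:
step_arm(motion=[[0.01, -0.001, 0.11, 0, 0, 0.003, 1], [0.017, -0.001, 0.22, 0, 0, 0.003, 1], [0.025, -0.001, 0.32, 0, 0, 0.003, 1], [0.032, -0.001, 0.4, 0, 0, 0.003, 1], [0.032, -0.001, 0.407, 0, 0, 0.003, 1]])

```text
t: 2.6
tool_pos: [0.4273, 0.2053, 0.053]
ee_rot: [0.034, 0.561, 0.827, -0.028]
force: [-0.3, -0.2, 1.0]
grip_width: 0.0003
grasp_force: 0.0
```

```bash
python3 n.py .056; python3 - <<'E'
from rig import *
import cv2
i=capture("top")["image"][155:265,185:355,::-1]
cv2.imwrite("pics/c2.png",cv2.resize(cv2.convertScaleAbs(i,alpha=1.5),None,fx=4.7,fy=4.7,interpolation=cv2.INTER_CUBIC))
i=capture("scene")["image"][160:260,210:390,::-1]
cv2.imwrite("pics/s2.png",cv2.resize(cv2.convertScaleAbs(i,alpha=1.6),None,fx=4.4,fy=4.4,interpolation=cv2.INTER_CUBIC))
E
```

```text
2.6 [0.42728059 0.20525945 0.05300263] [-0.29260173 -0.19557648  0.99472494] along neck -0.20696965011757337
[ 0.01    0.0089 -0.007  -0.0058  0.0007 -0.0042]
```

View pics/s2.png

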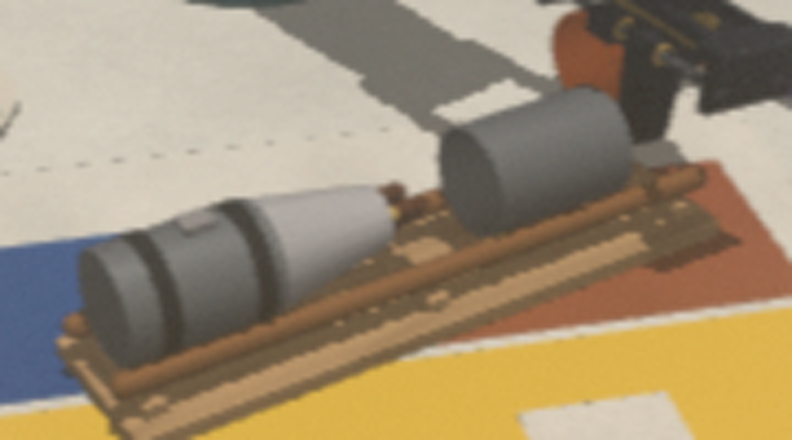

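The fingers stand just behind the cap's closed end at about (645, 110), between the rails, with a small gap still left. I'll centre sideways, then push slowly.

Call:
step_arm(motion=[[0, 0.004, -0.007, 0, 0, 0, 1], [0, 0.004, -0.007, 0, 0, 0, 1]])

```text
t: 2.95
tool_pos: [0.4343, 0.2099, 0.0622]
ee_rot: [0.037, 0.561, 0.827, -0.023]
force: [0.7, 0.5, -0.6]
grip_width: 0.0006
grasp_force: 0.0
```

```bash
python3 n.py .056
```

```text
2.95 [0.43425273 0.20993499 0.06222481] [ 0.74396902  0.5009526  -0.6263537 ] along neck -0.20868494330207857
[ 0.008  -0.0075  0.0118  0.0025 -0.0002 -0.0043]
```

Call:
step_arm(motion=[[0, -0.004, 0.007, 0, 0, 0, 1], [0, -0.004, 0.007, 0, 0, 0, 1], [0, -0.004, 0.007, 0, 0, 0, 1], [0, -0.004, 0.007, 0, 0, 0, 1]])

```text
t: 3.45
tool_pos: [0.4303, 0.208, 0.0562]
ee_rot: [0.036, 0.561, 0.827, -0.025]
force: [0.7, 0.7, 0.1]
grip_width: 0.0
grasp_force: 0.0
```

```bash
python3 n.py .056
```

```text
3.45 [0.4303381  0.20799019 0.05621448] [0.74991483 0.68198627 0.07986057] along neck -0.2083524316131113
[ 0.0077  0.0013 -0.0002 -0.0006  0.0001 -0.0039]
```

Call:
step_arm(motion=[[-0.008, 0.001, 0.001, 0, 0, 0, 1], [-0.016, 0.001, 0.0015, 0, 0, 0, 1], [-0.024, 0.001, 0.002, 0, 0, 0, 1], [-0.032, 0.001, 0.003, 0, 0, 0, 1], [-0.04, 0.001, 0.0035, 0, 0, 0, 1]])

```text
t: 4.08
tool_pos: [0.4384, 0.1892, 0.0563]
ee_rot: [0.036, 0.561, 0.827, -0.025]
force: [-0.4, 0.1, 0.4]
grip_width: 0.0005
grasp_force: 0.0
```

Call:
step_arm(motion=[[-0.006, 0, 0.0005, 0, 0, 0, 1], [-0.012, 0, 0.001, 0, 0, 0, 1], [-0.018, 0, 0.0015, 0, 0, 0, 1], [-0.024, 0, 0.002, 0, 0, 0, 1], [-0.03, 0, 0.0025, 0, 0, 0, 1]])

```text
t: 4.7
tool_pos: [0.4439, 0.1756, 0.0564]
ee_rot: [0.036, 0.561, 0.827, -0.024]
force: [-1.5, 2.6, 0.0]
grip_width: 0.0005
grasp_force: 1.0
```

```bash
python3 n.py .056
```

```text
4.7 [0.44390092 0.17559216 0.05636152] [-1.53197756  2.61699733  0.03985088] along neck -0.17323237424770907
[ 0.0777  0.     -0.0061 -0.0004 -0.0002 -0.0039]
```

Call:
step_arm(motion=[[-0.006, 0, 0.0005, 0, 0, 0, 1], [-0.013, 0, 0.001, 0, 0, 0, 1], [-0.02, 0, 0.0017, 0, 0, 0, 1], [-0.027, 0, 0.0023, 0, 0, 0, 1], [-0.034, 0, 0.003, 0, 0, 0, 1]])

```text
t: 5.32
tool_pos: [0.4503, 0.1594, 0.0563]
ee_rot: [0.036, 0.561, 0.827, -0.025]
force: [-0.6, 1.2, -0.8]
grip_width: 0.0003
grasp_force: 0.6
```

Call:
step_arm(motion=[[-0.007, 0, 0.0006, 0, 0, 0, 1], [-0.014, 0, 0.001, 0, 0, 0, 1], [-0.021, 0, 0.0018, 0, 0, 0, 1], [-0.028, 0, 0.0024, 0, 0, 0, 1], [-0.035, 0, 0.003, 0, 0, 0, 1]])

```text
t: 5.95
tool_pos: [0.4565, 0.143, 0.0562]
ee_rot: [0.036, 0.561, 0.827, -0.025]
force: [-0.3, 1.8, -0.8]
grip_width: 0.0001
grasp_force: 0.5
```

```bash
python3 n.py .056; python3 - <<'E'
from rig import *
import cv2
i=capture("top")["image"][155:265,185:355,::-1]
cv2.imwrite("pics/c3.png",cv2.resize(cv2.convertScaleAbs(i,alpha=1.5),None,fx=4.7,fy=4.7,interpolation=cv2.INTER_CUBIC))
i=capture("scene")["image"][160:260,210:390,::-1]
cv2.imwrite("pics/s3.png",cv2.resize(cv2.convertScaleAbs(i,alpha=1.6),None,fx=4.4,fy=4.4,interpolation=cv2.INTER_CUBIC))
E
```

```text
5.95 [0.45654542 0.14304208 0.05624809] [-0.30548925  1.79665727 -0.78758688] along neck -0.13831622536529053
[ 0.1473  0.0006 -0.0124 -0.0008  0.     -0.004 ]
```

View pics/c3.png

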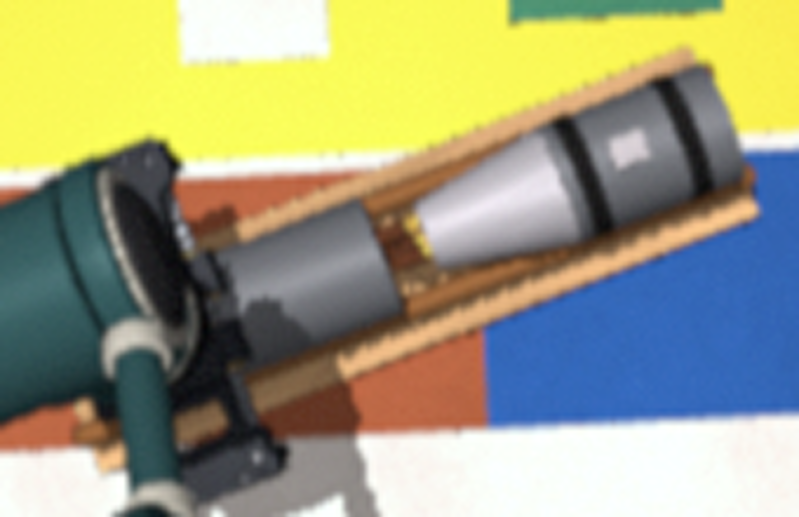

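View pics/s3.png

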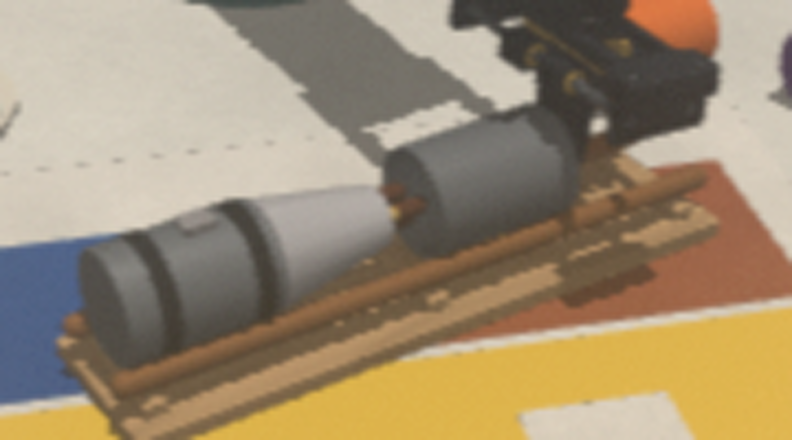

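The cap is sliding straight: the mouth is now at crop px (363,203)–(402,312), about 29 mm short of the neck's end, with the fingers flush on the closed end. About 69 mm is left to push.

Call:
step_arm(motion=[[-0.007, 0, 0.0006, 0, 0, 0, 1], [-0.014, 0, 0.001, 0, 0, 0, 1], [-0.021, 0, 0.0018, 0, 0, 0, 1], [-0.028, 0, 0.0024, 0, 0, 0, 1], [-0.035, 0, 0.003, 0, 0, 0, 1]])

```text
t: 6.68
tool_pos: [0.4632, 0.1268, 0.0564]
ee_rot: [0.036, 0.561, 0.827, -0.025]
force: [-1.2, 0.8, -0.8]
grip_width: 0.0006
grasp_force: 0.5
```

Call:
step_arm(motion=[[-0.007, 0, 0.0006, 0, 0, 0, 1], [-0.014, 0, 0.001, 0, 0, 0, 1], [-0.021, 0, 0.0018, 0, 0, 0, 1], [-0.028, 0, 0.0024, 0, 0, 0, 1], [-0.035, 0, 0.003, 0, 0, 0, 1]])

```text
t: 7.3
tool_pos: [0.4697, 0.1105, 0.0564]
ee_rot: [0.036, 0.561, 0.827, -0.025]
force: [0.1, 0.9, -0.8]
grip_width: 0.0002
grasp_force: 0.5
```

Call:
step_arm(motion=[[-0.007, 0, 0.0006, 0, 0, 0, 1], [-0.014, 0, 0.001, 0, 0, 0, 1], [-0.021, 0, 0.0018, 0, 0, 0, 1], [-0.028, 0, 0.0024, 0, 0, 0, 1], [-0.035, 0, 0.003, 0, 0, 0, 1]])

```text
t: 7.92
tool_pos: [0.4763, 0.0942, 0.0565]
ee_rot: [0.036, 0.561, 0.827, -0.025]
force: [0.0, 2.0, -0.2]
grip_width: 0.0005
grasp_force: 0.5
```

```bash
python3 n.py .056; python3 - <<'E'
from rig import *
import cv2
i=capture("top")["image"][155:265,185:355,::-1]
cv2.imwrite("pics/c4.png",cv2.resize(cv2.convertScaleAbs(i,alpha=1.5),None,fx=4.7,fy=4.7,interpolation=cv2.INTER_CUBIC))
E
```

```text
7.925 [0.47626051 0.09415695 0.05646971] [ 0.04771673  1.98374343 -0.22938778] along neck -0.08560537300826467
[ 2.523e-01  1.000e-04 -2.120e-02 -5.000e-04  1.000e-04 -4.000e-03]
```

View pics/c4.png

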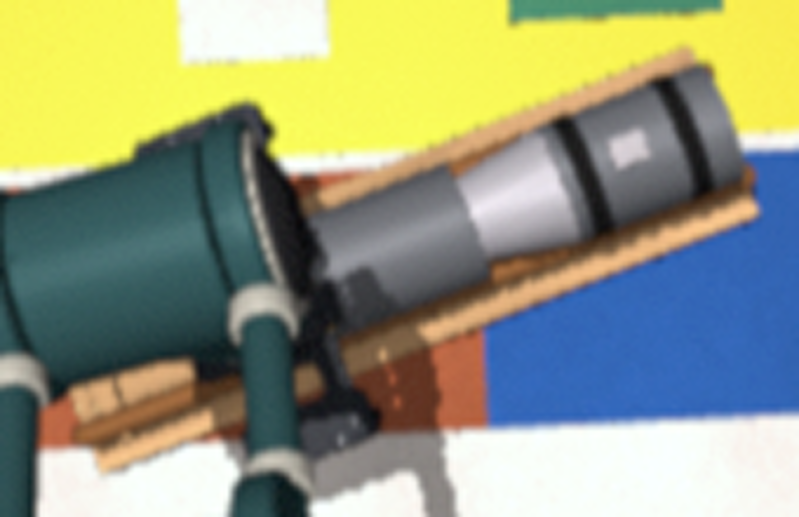

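The mouth is at crop px (452,165)–(494,275), about 24–26 mm past the neck's end, and in line. About 15 mm is left.

Call:
step_arm(motion=[[-0.006, 0, 0.0005, 0, 0, 0, 1], [-0.012, 0, 0.001, 0, 0, 0, 1], [-0.018, 0, 0.0015, 0, 0, 0, 1], [-0.024, 0, 0.002, 0, 0, 0, 1], [-0.028, 0, 0.0024, 0, 0, 0, 1]])

```text
t: 8.6
tool_pos: [0.4814, 0.0811, 0.0565]
ee_rot: [0.036, 0.561, 0.827, -0.025]
force: [-0.9, 1.3, -0.4]
grip_width: 0.0005
grasp_force: 0.6
```

Call:
step_arm(motion=[[0.004, 0, 0, 0, 0, 0, 1], [0.012, 0, -0.001, 0, 0, 0, 1], [0.03, 0, -0.003, 0, 0, 0, 1], [0.06, 0, -0.006, 0, 0, 0, 1], [0.09, 0, -0.009, 0, 0, 0, 1]])

```text
t: 9.22
tool_pos: [0.4641, 0.1245, 0.057]
ee_rot: [0.036, 0.561, 0.827, -0.025]
force: [0.4, 0.5, -0.2]
grip_width: 0.0006
grasp_force: 0.0
```

Call:
step_arm(motion=[[0.03, 0, -0.05, 0, 0, 0, 1], [0.1, 0, -0.12, 0, 0, 0, 1], [0.18, 0, -0.22, 0, 0, 0, 1], [0.27, 0, -0.3, 0, 0, 0, 1], [0.36, 0, -0.36, 0, 0, 0, 1]])

```text
t: 9.85
tool_pos: [0.3917, 0.3071, 0.223]
ee_rot: [0.037, 0.561, 0.827, -0.023]
force: [1.3, -0.0, 0.1]
grip_width: 0.0004
grasp_force: 0.0
```

```bash
python3 n.py .056; python3 - <<'E'
from rig import *
import cv2
i=capture("top")["image"][155:265,185:355,::-1]
cv2.imwrite("pics/c5.png",cv2.resize(cv2.convertScaleAbs(i,alpha=1.5),None,fx=4.7,fy=4.7,interpolation=cv2.INTER_CUBIC))
E
```

```text
9.85 [0.39168322 0.30706383 0.22300526] [ 1.2629307  -0.04984952  0.12333345] along neck -0.3146909973841809
[-0.1754 -0.0012  0.3505  0.0013 -0.0005 -0.0036]
```

View pics/c5.png

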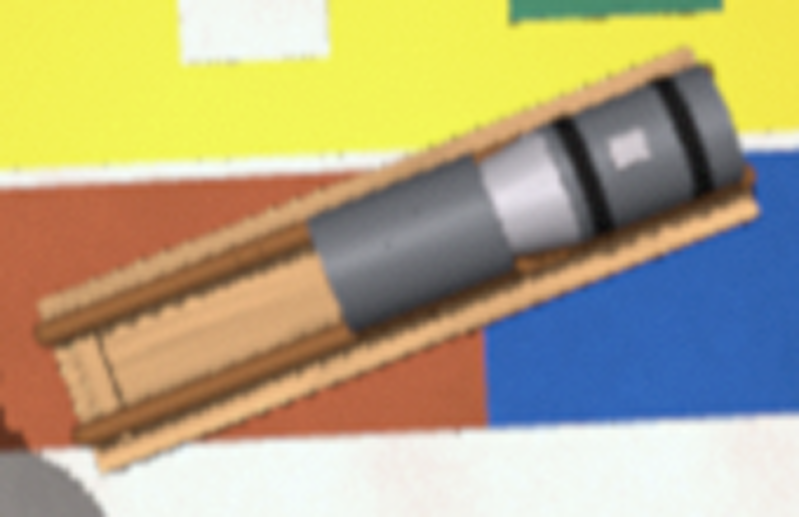

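The cap lies straight on the rails. Its mouth at crop px (475,153)–(520,262) is about 40 mm past the neck's end, with bare neck still visible and the arm clear.

Call:
step_arm(motion=[[0, 0, 0, 0, 0, 0, 1], [0, 0, 0, 0, 0, 0, 1], [0, 0, 0, 0, 0, 0, 1]])

```text
t: 10.28
tool_pos: [0.3922, 0.3031, 0.2192]
ee_rot: [0.036, 0.561, 0.826, -0.026]
force: [0.1, 1.3, -0.3]
grip_width: 0.0007
grasp_force: 0.0
```

```bash
python3 -c "from rig import *; print(finish_job())"
```

```text
the job is handed in; nothing more can be done
None
```

I pushed the cap gently along the rails until its mouth was about 40 mm past the neck's free end; it lies straight and loose, the arm is clear, and the job is handed in at about 10 s (no verdict was returned).

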